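# Park the tote of knife blanks on its docking ramp

## Robot

A 6-joint arm with a two-finger parallel gripper is mounted at the origin on the work surface. World frame = base frame: x ahead of the robot, y to its left, z up, the work surface at z = 0. Lengths are in m, angles in degrees, forces in N, time in s.
With the tool pointing down it reaches from about 0.4 to 0.825 m from the base axis. Payload 7 kg.
Tool frame: the origin (TCP) lies at the very end of the fingers, on their centre line; the grasp point (between the pads) lies 19 mm behind it (ctrl.grip_point_offset is the distance from the TCP to the grasp point, in m); x points along the fingers, z is the direction in which the jaws open and shut, and the axes are right-handed (so a half turn about x gives the same grasp; the last joint's range is limited). The gripper opens to 88 mm and grips with 3 to 60 N. Pads are 19 mm wide; open, the fingers measure 130 mm over their backs; the gripper's body (78 mm by 193 mm) begins 47 mm behind the grasp point.
Start: joints at [87.668, 20.546, 0.682, 0, -70.136, -16.507], TCP at [0.218, 0.639, 0.227] pointing down, gripper open.
Joint ranges: [-176.03, 176.03], [-82.01, 121.73], [-58.28, 71.71], [-173.87, 95.51], [-174.79, -0.11], [-173.66, 173.66]. Speed limits (degrees/s): [136.94, 136.94, 172.46, 180, 180, 180].

## Interface

Orientations are given as [roll, pitch, yaw] about the fixed x, y, z axes, in that order (R = Rz(yaw) Ry(pitch) Rx(roll)).
In Python, from plant import get_obs, snapshot, calibration, close_job, ctrl gives the robot as it stands.
- The arm moves only by the tool move_arm, never from a script. Its argument "commands" is a list that holds one entry, the list of rows, each a list of 4 numbers: the shift along the tool's x, y, z in cm, then the turn about the tool's x in rad. In form: [[[dx, dy, dz, spin], ...]]. A call has 1 to 8 rows; each row shifts and turns the commanded pose from where the row before left it, along the tool's axes as they then stand; what a row does not reach is not made up. A row lasts 1/10 s, in which the tool goes at most 50 mm and 8.59 degrees, less where a joint would pass 70% of its speed; a pose out of reach is approached as far as the arm can. A call with a gripper value outside its range is refused whole. "jaw" is the finger opening in cm, from 0 to 8.76, set as the call begins (left out, the last holds). The fingers move at their own pace and stop on an object; the grip force is fixed at half the most. Time passes only in rows, so rows that do not move let the fingers close. It gives the time, the measured TCP pose, the force and the opening at its end, in the units of the state.
- get_obs(): the state, without advancing time (a new reading comes with each control period).
- snapshot(name): name is "scene" or "top" or "wrist"; returns (picture, depth): 420x560x3 uint8, red, green, blue; 420x560 float32, m along the optical axis (not along the pixel's ray), 0 where there is no reading.
- calibration(name): a dict with "mtx" (3x3 intrinsics, pixels), "T" (4x4, takes a point from camera to world coordinates); the wrist camera has in their place "tool_from_camera" (4x4, takes a point from camera to tool coordinates, whose origin is the TCP and whose axes are the tool frame's). Camera axes: x right, y up, looking along -z (the intrinsics and any distortion apply to the point x, -y, -z); pixel columns grow to the right and rows downward; lengths in m; the calibration is good to about 2 mm. The wrist camera is an equidistant fisheye: a pixel r from the principal point sees the ray r / f radians off the axis. A picture is of the moment at which its call begins: read the wrist's pose just before it. calibration takes no time and is no camera call.
- close_job(): hands the job in, once; it reports no verdict.
The state is a dict: "clock": time; "joint_pos": joint angles; "qvel": joint speeds; "tau": joint torques, N m; "tool_pos": TCP position; "orientation": TCP orientation; "force": force on the tool from outside, world axes, zero at the start; "moment": the same for the moment, N m; "opening": finger opening in m.
Only numpy, scipy, OpenCV 4.12 (cv2) and the standard library are available. Lean on these libraries where they do the work, as an engineer would, in place of code of your own. Each camera call takes 0.05 s, during which the arm holds its last target. There are 200 camera calls.

## Task

Push the small plywood tote of knife blanks up the docking ramp, without lifting it off, until its trailing edge drops behind the steel lip and it sits flat and level in the bay. Line it up with the ramp first if it stands crooked, keep the parts inside it, and leave the other things on the bench where they are.

Things in the scene. Friction and masses are not known exactly. Their poses are not given: they have to be found in the camera images.
- tote: Open plywood tote, a loose box 120 mm long (its x), 110 mm wide (its y) and 45 mm high, walls and floor 6 mm, 0.3 to 0.6 kg plus about 0.15 kg of loose parts in it. Origin: centre of its underside. It starts on the bench a little way before the ramp's foot, its +x roughly towards the ramp but off to one side and crooked.
- ramp: Wooden docking ramp with a dark incline, fixed to the bench. Origin: middle of its foot edge, at bench level; +x points up the ramp, y across it, z up. The incline rises from 0 at x = 0 to 34 mm at x = 150 mm (about 13 degrees). Wooden side rails 10 mm thick leave a channel 126 mm wide; they stand 14 mm above the incline, their tops at z = 48 mm beside the bay.
- foot (a point): Middle of the mouth of the ramp's entry, on the bench at ramp x = -80 mm. Two fixed guides 16 mm high flare out here: the passage narrows from about 168 mm at this point to 125 mm at x = 0.
- lip (a point): Middle of the top of the steel lip, at ramp x = 153 mm, z = 34 mm: a cross strip 6 mm thick (x = 150 to 156 mm), its top level with the top edge of the incline. The bay floor lies 12 mm below it.
- bay (a point): Centre of the level bay floor behind the lip, axes as the ramp's: at ramp x = 225 mm, y = 0, z = 22 mm. The bay is 138 mm long, from the lip (x = 156 mm) to an end stop (x = 294 mm, 12 mm thick, 30 mm above the bay floor). The parked tote's origin is here, give or take 9 mm along x and 8 mm along y.
- scale_a: Dark hardwood handle block lying loose in the tote, 90 x 28 x 16 mm. Origin: centre of its underside.
- scale_b: Lighter hardwood handle block lying loose in the tote, 90 x 28 x 16 mm. Origin: centre of its underside.
- blank: Small dark steel knife blank lying loose in the tote, 96 x 26 x 5 mm. Origin: under its middle.
- hammer: Bystander: hammer lying on the bench on the ramp's far side. Origin: on its underside, near its middle.
- glue: Bystander: upright white glue bottle, 48 mm diameter, 110 mm high, on the near side of the ramp's bay. Origin: centre of its underside.
- offcut: Bystander: dark wood offcut 120 x 45 x 30 mm lying on the bench just beyond the bay's end stop. Origin: centre of its underside.
- mug: Bystander: white mug, 76 mm diameter, 85 mm high, on the far side of the bay. Origin: centre of its underside.
- chef_blank: Bystander: large steel chef's knife blank, 240 x 50 x 5 mm, lying flat on the bench beside the ramp, on its near side. Origin: under its middle.
Things that resemble listed ones, but are neither listed nor needed, are in the scene too. What is shaped like the scale_b but green or red is not meant. Several things look just like the tote: the one meant starts farthest from the robot's base.

How it is judged (in metres and radians):
On the way:
1. the tote rests on the incline, sliding up it (x of tote in the frame of ramp between 0.04 and 0.14 m and angle between tote's own z axis and vertical above 0.12 rad and contact force between tote and ramp above 0.5 N), for 0.2 s.
At the end, for the whole second after the job is handed in: The tote stands in the bay behind the lip: its origin within 14 mm along and 12 mm across of the bay's centre, within 4 mm of the bay floor's height, level within 0.05 rad, at rest, with the two handle blocks and the blank still inside it (each origin within 55 mm of the tote's) (x of tote in the frame of bay between -0.014 and 0.014 m and y of tote in the frame of bay between -0.012 and 0.012 m and z of tote in the frame of bay between -0.004 and 0.004 m and angle between tote's own z axis and vertical below 0.05 rad and linear speed of tote below 0.02 m/s and distance between each of scale_a, scale_b, blank and tote below 0.055 m); the robot touches nothing.
It fails at once if the tote is lifted: its underside's centre more than 60 mm above the bench (z of tote in the frame of ramp above 0.06 m).
It fails at once if the tote is tipped by more than 0.6 rad (angle between tote's own z axis and vertical above 0.6 rad).
It fails at once if the hammer, glue bottle, offcut, mug or large blank is moved by more than 30 mm (distance of any of hammer, glue, offcut, mug, chef_blank from where it was at the start of the episode above 0.03 m).
It also fails if it takes over 64 s, if anything falls off the work surface, if the arm or the gripper's body presses on something with over 40 N, if the wrist force passes 120 N, or if a joint passes its speed limit or range.

## Working session

There is one attempt and no reset: what is moved stays moved. The work goes in short steps, Python scripts to look and compute and a tool call to move; the robot and the scene stay as the last step left them, time stands still between calls to the robot, and variables do not carry over. Pictures are saved under pics/ and viewed, about 8 in all and at most 12, crops included, and the job is handed in when it is done.

Besides the shell and the picture viewer there is one more tool, called by a JSON object that holds its "name" and its "arguments". move_arm: Moves the arm, as the interface text tells. Its arguments: {"type":"object","properties":{"commands":{"type":"array"},"jaw":{"type":"number"}},"required":["commands"]}

```bash
mkdir -p pics; ls; python3 - <<'E'
from plant import *
import cv2,numpy as np
o=get_obs();print(o)
for n in("scene","top"):
    p,d=snapshot(n);cv2.imwrite(f"pics/{n}0.png",p[:,:,::-1]);np.savez(f"pics/{n}0.npz",p=p,d=d)
    c=calibration(n);print(n,c)
print(calibration("wrist"))
E
```

```text
pics
{'clock': 0.0, 'joint_pos': array([ 8.76686565e+01,  2.05902132e+01,  6.33950030e-01, -1.81339481e-02,
       -7.01353987e+01, -1.65083410e+01]), 'qvel': array([ 0.00574558, -0.05652703,  0.03086886, -0.0100103 , -0.02433791,
       -0.06233133]), 'tau': array([ 3.05304602e-04, -5.82709908e+01,  2.93059123e+01,  6.99741080e+00,
        6.97597337e-03, -1.46000339e-04]), 'tool_pos': array([0.21783587, 0.63837583, 0.22564406]), 'orientation': array([   5.97427068,   89.9067659 , -102.87158931]), 'force': array([-0.48352113,  0.92222466,  0.30083436]), 'moment': array([ 0.04717181,  0.04272495, -0.02975669]), 'opening': 0.0875368816344646}
scene {'mtx': array([[440.83541517,   0.        , 284.82308625],
       [  0.        , 440.83541517, 213.41402093],
       [  0.        ,   0.        ,   1.        ]]), 'T': array([[ 5.13830113e-01, -6.02107277e-01,  6.11101826e-01,
         1.15846685e+00],
       [ 8.57891206e-01,  3.61573164e-01, -3.65085642e-01,
        -3.56379871e-01],
       [-1.13729859e-03,  7.11850879e-01,  7.02329718e-01,
         7.46066677e-01],
       [ 0.00000000e+
[... 308 characters left out ...]
0.9999434 , -0.00257217,  0.01032338,  0.0223539 ],
       [ 0.00991599,  0.12627408,  0.99194583,  1.30589908],
       [ 0.        ,  0.        ,  0.        ,  1.        ]])}
{'mtx': array([[325.1922621 ,   0.        , 278.0872435 ],
       [  0.        , 325.1922621 , 210.88000354],
       [  0.        ,   0.        ,   1.        ]]), 'tool_from_camera': array([[ 5.24822102e-04,  2.73581269e-01, -9.61848748e-01,
        -1.58491030e-01],
       [-1.07575659e-03,  9.61848478e-01,  2.73580605e-01,
         7.36330214e-02],
       [ 9.99999284e-01,  8.91133977e-04,  7.99106191e-04,
         5.62526848e-04],
       [ 0.00000000e+00,  0.00000000e+00,  0.00000000e+00,
         1.00000000e+00]])}
```

View pics/top0.png

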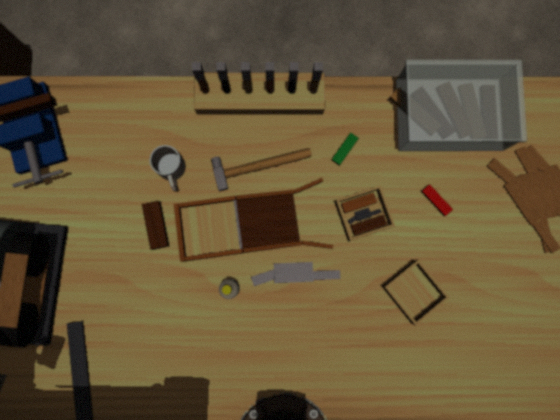

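View pics/scene0.png

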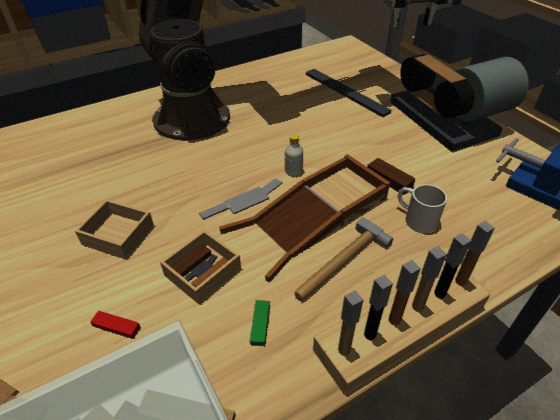

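```bash
cat > h.py <<'E'
from plant import *
import cv2,numpy as np
def cloud(d,c):
    M=c["mtx"];v,u=np.mgrid[:d.shape[0],:d.shape[1]]
    P=np.stack([(u-M[0,2])/M[0,0]*d,-(v-M[1,2])/M[1,1]*d,-d],-1)
    return P@c["T"][:3,:3].T+c["T"][:3,3]
X0,X1,Y0,Y1,S=.30,.75,-.40,.45,1000  # ortho: col=(Y1-y)*S,row=(X1-x)*S
def ortho(p,c,z):
    r,q=np.mgrid[:int((X1-X0)*S),:int((Y1-Y0)*S)]
    W=np.stack([X1-r/S,Y1-q/S,np.full(r.shape,z)],-1)
    C=(W-c["T"][:3,3])@c["T"][:3,:3];M=c["mtx"]
    return cv2.remap(p,(M[0,0]*C[...,0]/-C[...,2]+M[0,2]).astype(np.float32),(M[1,1]*-C[...,1]/-C[...,2]+M[1,2]).astype(np.float32),cv2.INTER_CUBIC)
E
python3 - <<'E'
from h import *
for n in("top","scene"):
    z=np.load(f"pics/{n}0.npz");P=cloud(z["d"],calibration(n));m=(P[...,0]>X0)&(P[...,0]<X1)&(P[...,1]>Y0)&(P[...,1]<Y1)&(z["d"]>0)
    Q=P[m];print(n,"bench z",np.median(Q[Q[:,2]<.01][:,2]),np.std(Q[np.abs(Q[:,2])<.01][:,2]))
    im=np.zeros((450,850),np.uint8)
    h=Q[:,2]>.008
    im[((X1-Q[h,0])*S).astype(int),((Y1-Q[h,1])*S).astype(int)]=255
    im=cv2.morphologyEx(im,cv2.MORPH_CLOSE,np.ones((7,7)))
    k,l,st,ce=cv2.connectedComponentsWithStats(im)
    for i in range(1,k):
        if st[i,4]<400:continue
        R=cv2.minAreaRect(np.argwhere(l==i)[:,::-1].astype(np.float32))
        print("x %.3f y %.3f"%(X1-R[0][1]/S,Y1-R[0][0]/S),np.round(R[1]),round(R[2],1))
    if n=="top":
        o=ortho(z["p"],calibration(n),.035);cv2.imwrite("pics/ortho0.png",cv2.convertScaleAbs(o[100:,:800,::-1],alpha=1.7))
E
```

```text
top bench z 0.0007018672297489648 0.0030350792514857125
x 0.731 y -0.156 [28. 63.] 36.2
x 0.742 y -0.351 [16. 96.] 90.0
x 0.692 y 0.053 [ 91. 262.] 82.6
x 0.686 y 0.297 [ 77. 102.] 13.8
x 0.547 y 0.075 [185. 388.] 82.0
x 0.620 y -0.390 [54. 29.] 51.3
x 0.570 y -0.209 [111. 121.] 71.9
x 0.543 y 0.328 [121.  47.] 77.6
x 0.371 y -0.333 [124. 115.] 51.9
x 0.403 y -0.318 [29. 57.] 55.4
x 0.381 y 0.134 [46. 47.] 45.0
scene bench z -0.0002062740446002742 0.002395304381484922
x 0.733 y -0.156 [29. 60.] 34.7
x 0.743 y -0.351 [15. 95.] 90.0
x 0.701 y 0.051 [ 88. 261.] 78.7
x 0.691 y 0.283 [101.  79.] 43.5
x 0.548 y 0.076 [187. 391.] 82.2
x 0.623 y -0.391 [53. 31.] 48.7
x 0.571 y -0.209 [114. 123.] 71.9
x 0.595 y -0.200 [18. 90.] 71.1
x 0.543 y 0.327 [121.  50.] 78.1
x 0.372 y -0.333 [124. 114.] 51.7
x 0.386 y 0.129 [51. 39.] 54.7
```

View pics/ortho0.png

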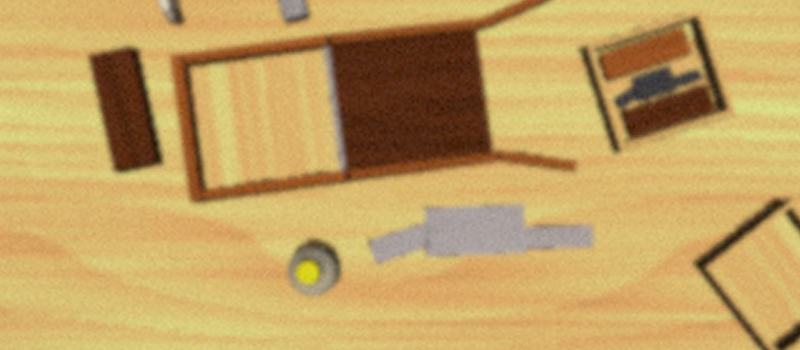

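```bash
cat >> h.py <<'E'
from scipy.spatial.transform import Rotation as Ro
def tool():
    o=get_obs();return o["tool_pos"],Ro.from_euler("xyz",o["orientation"],degrees=True).as_matrix(),o
E
python3 - <<'E'
from h import *
for n in("top","scene"):
    z=np.load(f"pics/{n}0.npz");P=cloud(z["d"],calibration(n))
    for a in(6.,7.,8.):
        t=np.radians(a);u=np.array([-np.sin(t),np.cos(t)]);w=np.array([-np.cos(t),-np.sin(t)])
        rel=P[...,:2]-[.5475,.0755];s=rel@u+.113;l=rel@w
        g=(s>.02)&(s<.135)&(abs(l)<.05)&(z["d"]>0)
        A=np.c_[P[g][:,:2],np.ones(g.sum())];c=np.linalg.lstsq(A,P[g][:,2],rcond=None)[0]
        gx=np.hypot(c[0],c[1]);off=-(c[:2]@[.5475,.0755]+c[2])/gx  # distance to z=0 along gradient
        # lateral centre from rail edges by height over incline/bay
        b=(s>.17)&(s<.28)&(z["d"]>0)&(abs(l)<.1)&(P[...,2]>.041)&(P[...,2]<.06)
        L=l[b];Sx=s[b];q=[np.polyfit(Sx[k],L[k],1) for k in(L>0,L<0)]
        print(n,a,"dir",np.degrees(np.arctan2(-c[0],c[1])),"slope",np.degrees(np.arctan(gx)),"foot off",off,"rail slopes",[round(np.degrees(k[0]),2) for k in q],"rail l",[round(np.polyval(k,.225),4) for k in q])
p,R,o=tool();print(p,R.round(3))
E
```

```text
top 6.0 dir 8.780729165437984 slope 12.353265557512682 foot off -0.11730189782632099 rail slopes [np.float64(1.95), np.float64(1.77)] rail l [np.float64(0.0718), np.float64(-0.0639)]
top 7.0 dir 8.92239532555379 slope 12.356162891139768 foot off -0.1173005489926182 rail slopes [np.float64(0.95), np.float64(0.86)] rail l [np.float64(0.0698), np.float64(-0.0658)]
top 8.0 dir 8.813433920875903 slope 12.350429501673371 foot off -0.11735127250771214 rail slopes [np.float64(-0.05), np.float64(-0.34)] rail l [np.float64(0.0679), np.float64(-0.0677)]
scene 6.0 dir 8.112387677357864 slope 12.698255019521781 foot off -0.11163567935750572 rail slopes [np.float64(1.51), np.float64(1.91)] rail l [np.float64(0.071), np.float64(-0.0647)]
scene 7.0 dir 8.179703985141273 slope 12.699977951349307 foot off -0.11161469117848885 rail slopes [np.float64(0.27), np.float64(0.86)] rail l [np.float64(0.0689), np.float64(-0.0667)]
scene 8.0 dir 8.185151544528551 slope 12.700658150909053 foot off -0.11161929926366784 rail slopes [np.float64(-0.69), np.float64(-0.14)] rail l [np.float64(0.067), np.float64(-0.0686)]
[0.21782917 0.63843511 0.22572057] [[-0.     0.946 -0.323]
 [-0.001 -0.323 -0.946]
 [-1.     0.     0.002]]
```

{"name": "move_arm", "arguments": {"commands": [[[0,3.2,3.67,0],[0,3.2,3.67,0],[0,3.2,3.67,0],[0,3.2,3.67,0],[0,3.2,3.67,0],[0,3.2,3.67,0],[0,3.2,3.67,0],[0,3.2,3.67,0]]], "jaw": 8.0}}

```text
clock: 0.9
tool_pos: [0.3656, 0.2763, 0.2265]
orientation: [-162.8, 90.0, 88.4]
force: [1.8, 0.2, 0.5]
opening: 0.08
```

{"name": "move_arm", "arguments": {"commands": [[[0,3.2,3.67,0],[0,3.2,3.67,0],[0,3.2,3.67,0],[0,3.2,3.67,0],[0,3.2,3.67,0],[0,3.2,3.67,0],[0,3.2,3.67,0],[0,3.2,3.67,0]]]}}

```text
clock: 1.7
tool_pos: [0.5131, -0.0843, 0.2265]
orientation: [-176.1, 90.0, 75.1]
force: [0.6, 1.4, 0.8]
opening: 0.0799
```

{"name": "move_arm", "arguments": {"commands": [[[0,3.2,3.67,0],[0,3.2,3.67,0],[0,3.2,3.67,0],[0,3.2,3.67,0],[0,0,0,0.149],[0,0,0,0.149],[0,0,0,0.149],[0,0,0,0.149]]]}}

```text
clock: 2.5
tool_pos: [0.5863, -0.2627, 0.2258]
orientation: [-52.3, 89.9, 164.3]
force: [-0.2, 0.7, -0.6]
opening: 0.0799
```

{"name": "move_arm", "arguments": {"commands": [[[0,0,0,0.149],[0,0,0,0.149],[0,0,0,0.149],[0,0,0,0.149],[0,0,0,0.149],[0,0,0,0.149],[0,0,0,0.149],[0,0,0,0.149]]]}}

```text
clock: 3.3
tool_pos: [0.5864, -0.2624, 0.2261]
orientation: [10.1, 89.9, 158.4]
force: [0.1, 0.3, 0.2]
opening: 0.0796
```

{"name": "move_arm", "arguments": {"commands": [[[0,0,0,0.149],[0,0,0,0.149],[0,0,0,0.149],[0,0,0,0.149],[0,0,0,0.113],[0,0,0,0],[0,0,0,0]]]}}

```text
clock: 4.0
tool_pos: [0.5865, -0.2625, 0.2263]
orientation: [52.9, 90.0, 161.2]
force: [0.1, 0.5, 0.4]
opening: 0.0798
```

```bash
python3 - <<'E'
from h import *
p,R,o=tool();print(p,R.round(3),o["joint_pos"].round(1),o["opening"])
E
```

```text
[ 0.58654998 -0.26247814  0.22628482] [[-0.    -0.949 -0.314]
 [ 0.    -0.314  0.949]
 [-1.     0.     0.   ]] [ -6.7  17.6  -3.7  -0.  -68.8 -65. ] 0.07984894844118369
```

{"name": "move_arm", "arguments": {"commands": [[[4.5,0,0,0],[4.5,0,0,0],[4.5,0,0,0],[4.2,0,0,0],[2,0,0,0],[0,0,0,0]]], "jaw": 6.0}}

```text
clock: 4.6
tool_pos: [0.5841, -0.262, 0.0258]
orientation: [61.0, 89.6, 169.2]
force: [-1.5, -0.8, -0.0]
opening: 0.0601
```

```bash
python3 - <<'E'
from h import *
p,R,o=tool();print(p,o["force"])
a,_=snapshot("wrist");b,_=snapshot("scene")
cv2.imwrite("pics/g1.png",np.hstack([a[:,100:460],b[150:,100:420].repeat(2,0).repeat(2,1)[:420]])[:,:,::-1])
E
```

```text
[ 0.58407468 -0.26204077  0.02578777] [-1.48317282 -0.7645389  -0.03199541]
```

View pics/g1.png

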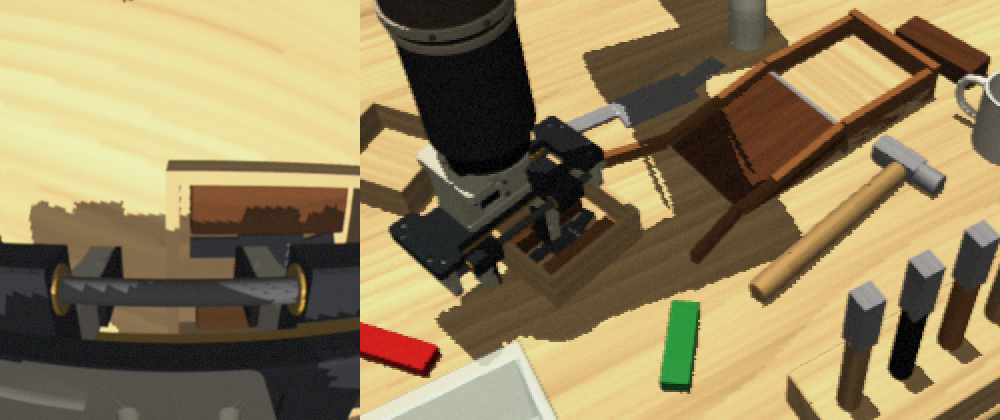

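The rear wall (wrist view, column ~180) sits between the two fingers (~100 and ~250), one outside and one inside the tote. I'll close on it.

{"name": "move_arm", "arguments": {"commands": [[[0,0,0,0],[0,0,0,0],[0,0,0,0],[0,0,0,0],[0,0,0,0],[0,0,0,0],[0,0,0,0]]], "jaw": 0}}

```text
clock: 5.4
tool_pos: [0.5867, -0.2626, 0.0296]
orientation: [171.6, 90.0, -80.3]
force: [0.5, 1.2, -0.0]
opening: 0.0094
```

```bash
python3 - <<'E'
from h import *
p,R,o=tool();print(p,R.round(3),o["force"],o["opening"])
E
```

```text
[ 0.58667361 -0.26255271  0.02959806] [[ 0.    -0.951 -0.311]
 [-0.    -0.311  0.951]
 [-1.     0.    -0.   ]] [ 0.51747249  1.23055197 -0.01127252] 0.009413506016191604
```

{"name": "move_arm", "arguments": {"commands": [[[0,0,0,0],[0,0,0,0],[0,-0.25,0,0.059],[0,-0.25,0,0.059],[0,-0.25,0,0.058],[0,0,0,0]]]}}

```text
clock: 6.0
tool_pos: [0.5926, -0.2606, 0.0296]
orientation: [78.8, 89.9, 176.7]
force: [-4.0, -0.1, 3.9]
opening: 0.0057
```

```bash
cat >> h.py <<'E'
t=np.radians(8.);U=np.array([-np.sin(t),np.cos(t)]);W=np.array([-np.cos(t),-np.sin(t)]);O=np.array([.5632,-.0364])
def ramp(q): return np.array([(q[:2]-O)@U,(q[:2]-O)@W])
E
python3 - <<'E'
from h import *
p,R,o=tool();print(p,ramp(p),R.round(3),o["force"],o["opening"])
for n in("top","scene"):
    a,d=snapshot(n);P=cloud(d,calibration(n));s=(P[...,:2]-O)@U;l=(P[...,:2]-O)@W
    # side/front wall tops: front wall and outer side walls away from gripper
    m=(s>-.20)&(s<-.085)&(abs(l)<.09)&(P[...,2]>.034)&(P[...,2]<.052)
    for k,nm in((m&(l>.03)&(s<-.12),"side+"),(m&(l<-.03)&(s<-.12),"side-"),(m&(abs(l)<.045)&(s>-.13),"front")):
        a1,b1=(s[k],l[k]) if nm!="front" else (l[k],s[k])
        if k.sum()>10:print(n,nm,k.sum(),"pos",np.median(b1).round(4),"ang",np.degrees(np.arctan(np.polyfit(a1,b1,1)[0])).round(1))
    if n=="scene":cv2.imwrite("pics/s2.png",a[:,:,::-1])
E
```

```text
[ 0.5926246  -0.26061488  0.02956741] [-0.22612795  0.00206644] [[-0.003 -0.99  -0.138]
 [ 0.    -0.138  0.99 ]
 [-1.     0.003  0.001]] [-4.04827945 -0.06645729  3.92912934] 0.005658537772078593
top side+ 44 pos 0.0535 ang 0.7
scene side+ 21 pos 0.0506 ang 0.3
scene side- 215 pos -0.0525 ang 0.4
scene front 102 pos -0.1136 ang 0.2
```

{"name": "move_arm", "arguments": {"commands": [[[0,0,0.7,0],[0,0,1.4,0],[0,0,1.6,0],[0,0,1.6,0],[0,0,1.6,0],[0,0,1.6,0],[0,0,1.0,0],[0,0,0.4,0]]]}}

```text
clock: 6.9
tool_pos: [0.5799, -0.1611, 0.0296]
orientation: [51.4, 90.0, 149.5]
force: [0.2, -3.6, -1.4]
opening: 0.0058
```

{"name": "move_arm", "arguments": {"commands": [[[0,0,0,0],[0,0,0,0],[0,0,0,0],[0,0,0,0]]], "jaw": 6}}

```text
clock: 7.3
tool_pos: [0.5801, -0.1629, 0.0295]
orientation: [33.3, 90.0, 131.3]
force: [0.1, 0.7, -0.8]
opening: 0.032
```

{"name": "move_arm", "arguments": {"commands": [[[-2,0,0,0],[-4,0,0,0],[-4,0,0,0],[0,0,-4,0],[0,0,-4,0],[0,0,0,0]]]}}

```text
clock: 7.9
tool_pos: [0.5915, -0.2456, 0.1297]
orientation: [-136.9, 89.9, -39.0]
force: [-0.9, -0.1, -0.1]
opening: 0.06
```

```bash
python3 - <<'E'
from h import *
p,R,o=tool();print(p,ramp(p),R.round(3),o["force"],o["opening"],o["joint_pos"].round())
a,d=snapshot("scene");cv2.imwrite("pics/s3.png",a[:,:,::-1])
E
```

```text
[ 0.59150422 -0.24556528  0.12969592] [-0.21106889  0.00108141] [[ 0.001 -0.991 -0.136]
 [-0.001 -0.136  0.991]
 [-1.    -0.001 -0.001]] [-0.91017479 -0.10579039 -0.05615211] 0.06002509293701008 [ -5.  22. -11.   0. -57. -77.]
```

View pics/s3.png

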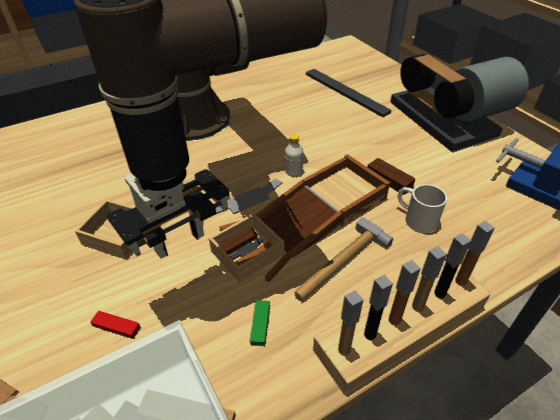

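The tote stands square between the guides and all its parts are inside. Next I'll turn the gripper so both fingers push on the rear wall.

{"name": "move_arm", "arguments": {"commands": [[[0,0,0,-0.143],[0,0,0,-0.143],[0,0,0,-0.143],[0,0,0,-0.143],[0,0,0,-0.143],[0,0,0,-0.143],[0,0,0,-0.143],[0,0,0,-0.143]]], "jaw": 5}}

```text
clock: 8.75
tool_pos: [0.591, -0.2412, 0.1293]
orientation: [-12.6, 90.0, 151.3]
force: [-0.1, 0.3, -0.2]
opening: 0.0502
```

{"name": "move_arm", "arguments": {"commands": [[[0,0,0,-0.143],[0,0,0,-0.143],[0,0,0,-0.141],[4,0,0,0],[4,0,0,0],[2.8,0,0,0],[0,0,0,0],[0,0,0,0]]]}}

```text
clock: 9.55
tool_pos: [0.5914, -0.2416, 0.0218]
orientation: [8.4, 89.9, -163.6]
force: [1.0, 0.1, 0.7]
opening: 0.0499
```

```bash
python3 - <<'E'
from h import *
p,R,o=tool();print(p,ramp(p),(R[:2,1]@U,R[:2,1]@W),o["force"],o["opening"],o["joint_pos"].round())
E
```

```text
[ 0.59137664 -0.2416185   0.02181619] [-0.20714276  0.00065847] (np.float64(-0.9999994497214184), np.float64(-0.0010394042701503126)) [0.95255667 0.11439451 0.65518559] 0.049877278254005626 [ -5.  28. -17.   0. -45.  13.]
```

{"name": "move_arm", "arguments": {"commands": [[[0,-2.5,0,0],[0,-2,0,0],[0,-1.5,0,0],[0,-1,0,0],[0,-1.2,0,0],[0,-1.2,0,0],[0,-1.2,0,0],[0,-1.2,0,0]]]}}

```text
clock: 10.35
tool_pos: [0.5764, -0.1258, 0.0234]
orientation: [146.3, 89.8, -25.6]
force: [1.9, -8.8, 2.8]
opening: 0.05
```

{"name": "move_arm", "arguments": {"commands": [[[0,-1.2,0,0],[0,-1.2,0,0],[0,-1.2,0,0],[0,-1.2,0,0],[0,-1.2,0,0],[-0.1,-1.2,0,0],[-0.2,-1.2,0,0],[-0.2,-1.2,0,0]]]}}

```text
clock: 11.15
tool_pos: [0.5625, -0.0311, 0.0283]
orientation: [122.5, 89.8, -49.4]
force: [2.2, -15.6, 7.8]
opening: 0.0501
```

```bash
python3 - <<'E'
from h import *
p,R,o=tool();print(p,ramp(p),o["force"],o["opening"])
a,d=snapshot("scene");cv2.imwrite("pics/s4.png",a[90:330,150:450,::-1].repeat(2,0).repeat(2,1))
E
```

```text
[ 0.56245536 -0.0310868   0.02830947] [ 5.36512435e-03 -2.06269277e-06] [  2.22783317 -15.5799648    7.75435869] 0.05013575898588307
```

View pics/s4.png

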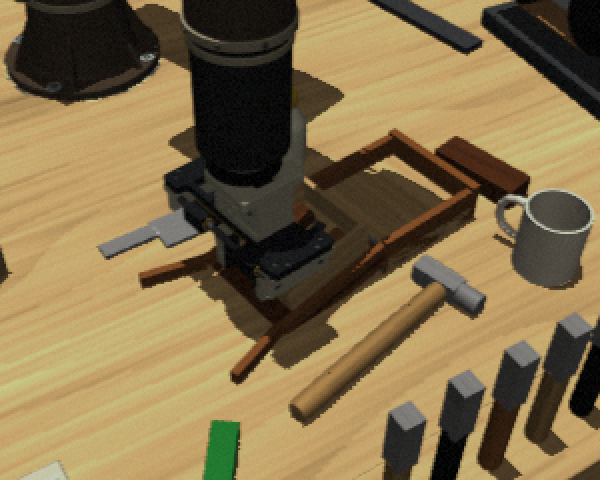

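{"name": "move_arm", "arguments": {"commands": [[[-0.27,-1,0,0],[-0.27,-1,0,0],[-0.27,-1,0,0],[-0.27,-1,0,0],[-0.27,-1,0,0],[-0.27,-1,0,0]]]}}

```text
clock: 11.8
tool_pos: [0.5532, 0.0288, 0.0438]
orientation: [97.8, 89.9, -74.2]
force: [1.3, -10.2, 3.4]
opening: 0.0502
```

```bash
python3 - <<'E'
from h import *
p,R,o=tool();print(p,ramp(p),o["force"],o["opening"])
a,d=snapshot("scene");cv2.imwrite("pics/s5.png",a[90:330,150:450,::-1].repeat(2,0).repeat(2,1))
E
```

```text
[0.5532125  0.02876212 0.04384537] [0.06591796 0.00082149] [  1.34728655 -10.18895374   3.3515924 ] 0.050155604583348765
```

View pics/s5.png

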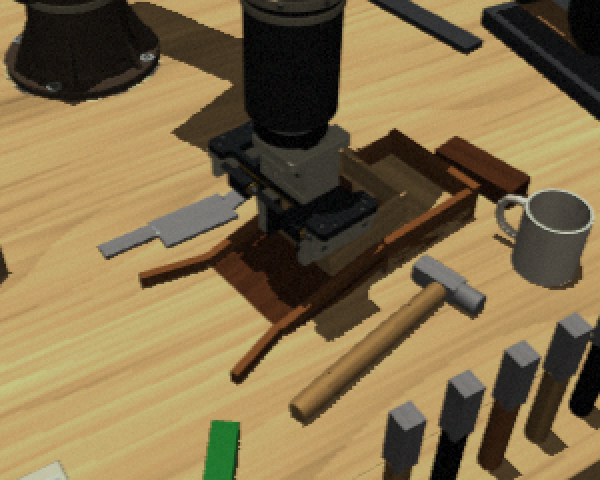

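{"name": "move_arm", "arguments": {"commands": [[[-0.2,-0.8,0,0],[-0.2,-0.8,0,0],[-0.1,-0.8,0,0],[0,-0.8,0,0],[0,-0.8,0,0],[0,-0.8,0,0],[0,-0.8,0,0],[0,-0.8,0,0]]]}}

```text
clock: 12.65
tool_pos: [0.5436, 0.0935, 0.0474]
orientation: [10.4, 89.9, -161.6]
force: [0.3, -3.3, -1.3]
opening: 0.05
```

```bash
python3 - <<'E'
from h import *
p,R,o=tool();print(p,ramp(p),o["force"],o["opening"])
a,d=snapshot("scene");cv2.imwrite("pics/s6.png",a[90:330,150:450,::-1].repeat(2,0).repeat(2,1))
P=cloud(d,calibration("scene"));s=(P[...,:2]-O)@U;l=(P[...,:2]-O)@W
k=(abs(l)<.05)&(s>.21)&(s<.29)&(P[...,2]>.045)
print(k.sum(),np.percentile(s[k],[5,50,95]),np.percentile(P[k][:,2],[5,50,95]))
E
```

```text
[0.54358416 0.09349388 0.04737292] [0.13135976 0.00134721] [ 0.25661423 -3.31318178 -1.30869429] 0.05004072129671575
830 [0.21400954 0.25635916 0.27476494] [0.05740941 0.43084015 0.46042331]
```

View pics/s6.png

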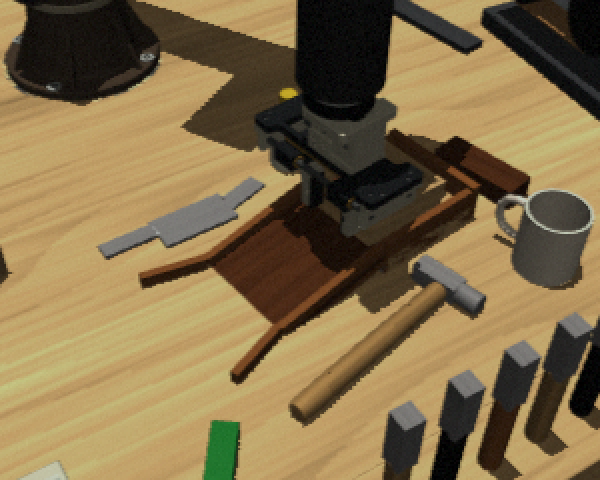

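{"name": "move_arm", "arguments": {"commands": [[[0,-0.5,0,0],[0,-0.5,0,0],[0,-0.5,0,0],[0,-0.4,0,0],[0,-0.3,0,0],[0,0,0,0]]]}}

```text
clock: 13.3
tool_pos: [0.5412, 0.1153, 0.0479]
orientation: [-142.4, 90.0, 45.6]
force: [0.4, 0.4, 0.3]
opening: 0.0503
```

```bash
cat > chk.py <<'E'
from h import *
p,R,o=tool();print(p,ramp(p),o["force"])
for n in("scene","top"):
    a,d=snapshot(n);cv2.imwrite(f"pics/c_{n}.png",a[:,:,::-1])
    P=cloud(d,calibration(n));s=(P[...,:2]-O)@U;l=(P[...,:2]-O)@W;z=P[...,2]
    k=(abs(l)<.062)&(s>.14)&(s<.295)&(z>.057)&(z<.10)
    if k.sum()<20:continue
    A=np.c_[s[k]-.225,l[k],np.ones(k.sum())];c=np.linalg.lstsq(A,z[k],rcond=None)[0]
    R_=cv2.minAreaRect(np.c_[s[k],l[k]].astype(np.float32)*1000)
    print(n,k.sum(),"s",np.percentile(s[k],[1,99]).round(4),"l",np.percentile(l[k],[1,99]).round(4),"rim tilt,z",c.round(4),R_)
E
python3 chk.py
```

```text
[0.54124095 0.11532099 0.04789043] [0.15330056 0.00062986] [0.3923544  0.44247137 0.31272981]
scene 488 s [0.1408 0.2848] l [-0.0537  0.0526] rim tilt,z [-0.0805  0.0524  0.068 ] ((214.1512451171875, 0.743133544921875), (109.8049545288086, 147.47474670410156), 89.48439025878906)
top 69 s [0.1765 0.2605] l [0.0511 0.0571] rim tilt,z [ 0.0017 -0.1848  0.077 ] ((219.6681671142578, 54.072818756103516), (5.942440509796143, 88.75090026855469), 89.9519271850586)
```

{"name": "move_arm", "arguments": {"commands": [[[0,1,0,0],[-2,1.5,0,0],[-4,2,0,0],[-4,4,0,0],[-4,4.5,0,0],[0,4.5,0,0],[0,4.5,0,0],[0,4.5,0,0]]]}}

```text
clock: 14.2
tool_pos: [0.5764, -0.1379, 0.1772]
orientation: [-177.0, 89.9, 11.0]
force: [1.4, 0.3, -0.6]
opening: 0.0498
```

{"name": "move_arm", "arguments": {"commands": [[[0,4.5,0,0],[0,4,0,0],[0,0,0,0],[0,0,0,0]]]}}

```text
clock: 14.6
tool_pos: [0.5876, -0.2214, 0.1759]
orientation: [-41.0, 90.0, 146.9]
force: [-1.5, 0.4, 0.3]
opening: 0.0502
```

```bash
python3 chk.py; python3 - <<'E'
import cv2,numpy as np
a=cv2.imread("pics/c_scene.png")[130:310,200:450];b=cv2.imread("pics/c_top.png")[130:310,130:350]
cv2.imwrite("pics/c.png",cv2.resize(np.hstack([a,b]),None,fx=1.7,fy=1.7,interpolation=cv2.INTER_CUBIC))
E
```

```text
[ 0.5876357  -0.2213867   0.17593979] [-0.18658722  0.00154728] [-1.4635881   0.40459166  0.33036276]
scene 678 s [0.1625 0.2847] l [-0.0536  0.0579] rim tilt,z [ 0.0033 -0.0009  0.0641] ((223.76011657714844, 2.4880332946777344), (113.13298034667969, 125.69271087646484), 89.6789321899414)
top 504 s [0.1645 0.2845] l [-0.0528  0.0569] rim tilt,z [-0.0054  0.0037  0.0667] ((229.29238891601562, 1.7029457092285156), (130.07595825195312, 110.69307708740234), 0.0374794527888298)
```

View pics/c.png

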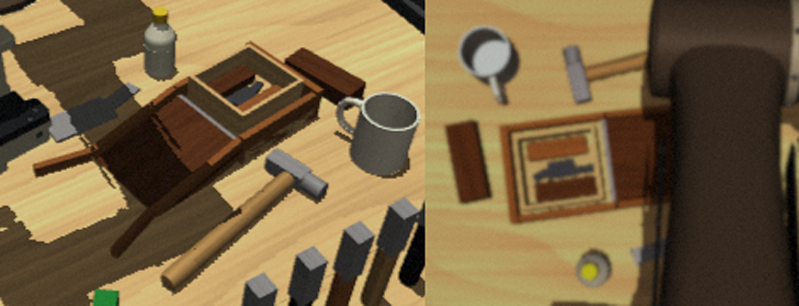

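Both views show the tote level in the bay behind the lip. The rim is at about 0.065 m with tilt under 0.006, the centre is at about s = 0.2245, l = 0.002, and all three parts are inside. The bystanders look unmoved.

```bash
python3 -c "
from plant import *
print(close_job())"
```

```text
the job is handed in; nothing more can be done
None
```

The tote is parked flat in the bay behind the lip, and the job is handed in at about 15 s on the robot's clock, out of the 64 s allowed. No verdict was given.

I gripped the tote's rear wall to take out about 10° of yaw and 17 mm of side offset, then dragged it along the bench to between the guides. After letting go, I pushed it up the incline and over the lip with both fingers on the rear wall, and backed the arm well clear.

Last checks, from the scene and top cameras' depth:
- **Position:** the tote's centre is about 0 to 1 mm along and 2 mm across from the bay's centre.
- **Height and tilt:** the rim is at 64–67 mm, against 67 mm when seated, and the tilt is under 0.006 rad.
- **Parts:** both handle blocks and the blank are inside, judged by eye.
- **Bystanders:** they look unmoved in the pictures, but I did not measure their positions. The arm hides part of the large blank in the last top view.
- **Forces:** the push peaked at roughly 18 N in the readings I took, and nothing failed.
- **Disagreement:** the rectangle fits put the centre along the ramp at 224 mm (scene) and 229 mm (top). I used the rim edges instead, which agree between the cameras at about 224 mm.

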